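# Spring open the bakery till by its hidden catch

### The job

Open the cash drawer of the wide wooden till on the bakery counter: push the metal cover on its front ledge all the way aside along the edge, by its lip, then reach into the finger well it was hiding and press the catch plate at the bottom until the drawer springs out. Leave the cover aside and the drawer out, and keep the drawer of the narrow, otherwise similar coin box shut.

Things in the scene. Friction and masses are not known exactly. Their poses are not given: they have to be found in the camera images.
- till: Fixed wooden till, the WIDER of two alike boxes, 200 x 260 mm. Origin: centre of its underside; front is -x, y along the front edge, z up. Front ledge x -100 to -34 mm, top at z = 100; the top behind it is at z = 112. Sunk in the ledge: a finger well centred at x = -67, y = -45 mm, 48 (x) by 54 (y) mm; its floor is the steel catch plate, top at z = 78 mm, pressed straight down.
- till_cover (a joint): Aluminium cover sliding on the till's ledge over the well: 58 (x) by 76 (y) by 5 mm, with a lip across its -y end, 10 mm thick, 20 mm high above the ledge. Value: m slid towards the till's +y. At 0 (starts 0 to 0.010) it hides the well, the lip's outer -y face at till y = -83 mm; at the stop, 0.076, it is clear. 1.5 N friction; stays put. Push the lip from its -y side.
- till_drawer (a joint): The till's drawer, flush in its front under the ledge, no handle. Value: m out towards the till's -x; 0 latched, 0.060 fully out. The catch plate in the well is sprung (2 N at rest, 6.5 N at its stop 14 mm down) and frees the drawer after about 10 mm; a 3 N spring then drives the drawer fully out and holds it there. The plate springs back when let go.
- coinbox_drawer (a joint): Drawer of the coin box, the NARROWER wooden box (200 x 170 mm) of the same make, with its own cover and catch. Value: m out; 0 is shut, and so it must stay. Till and coin box stand side by side, either one on the left, each turned a little.

How it is judged:
By the outcome, as a careful person would: the job done as asked, in the order asked, and still so for the second after the job is handed in, with the robot touching nothing.
It also fails if it takes over 32 s, if anything falls off the work surface, if the arm or the gripper's body presses on something with over 40 N, if the wrist force passes 120 N, or if a joint passes its speed limit or range.

### The arm

A 7-joint arm with a two-finger parallel gripper is mounted at the origin on the work surface. World frame = base frame: x ahead of the robot, y to its left, z up, the work surface at z = 0. Lengths are in m, angles in rad, forces in N, time in s.
With the tool pointing down it reaches from about 0.425 to 0.925 m from the base axis. Payload 6.8 kg.
Tool frame: the origin (TCP) lies on the centre line of the jaws, within the pads' length; the fingertips stand 19 mm ahead of it and the grasp point (between the pads) is the TCP (tcp_to_tips is the distance from the TCP to the fingertips, in m); x points along the fingers, y is the direction in which the jaws open and shut, and the axes are right-handed (so a half turn about x gives the same grasp; the last joint's range is limited). The gripper opens to 85 mm and grips with 20 to 120 N. Pads are 22 mm wide; open, the fingers measure 114 mm over their backs; the gripper's body (76 mm by 85 mm) begins 54 mm behind the grasp point. The pads swing forward as they close: fully open they stand 13 mm farther back than shut.
Start: joints at [1.235, 0.477, 0.022, 1.555, -0.011, 1.109, -0.083], TCP at [0.152, -0.658, 0.25] pointing down, gripper open.
Joint ranges: [-2.96, 2.96], [-0.34, 2.1], [-1.41, 1.46], [0.24, 2.44], [-1.37, 4.51], [0.17, 1.92], [-2.96, 2.96]. Speed limits (rad/s): [2.39, 2.39, 3.14, 3.14, 3.14, 3.14, 3.14].

### API

Orientations are given as a unit quaternion [w, x, y, z].
In Python, from station import get_obs, read_camera, hand_in, spot_in, cut_out, tcp_to_tips gives the robot as it stands.
- The arm moves only by the shell command python3 -m jog 'ROWS' [FORCE]. ROWS is JSON, a list of rows, each an object of numbers: "gripper": the closure, from 0 (fully open) to 1 (shut); "dx", "dy", "dz": the shift along the world's x, y, z in m; "rx", "ry", "rz": the turn, a rotation vector about the world's x, y, z in degrees. In form: [{"gripper": .., "dx": .., "dy": .., "dz": .., "rx": .., "ry": .., "rz": ..}, ...]. A call has 1 to 10 rows; each row is the pose to reach, as a shift and turn from the pose commanded when the call began; what a row does not reach only later rows make up. A row lasts 1/10 s, in which the tool goes at most 50 mm and 8.59 degrees, less where a joint would pass 70% of its speed; a pose out of reach is approached as far as the arm can. A call with a gripper value outside its range is refused whole. The fingers move at their own pace and stop on an object; FORCE is the grip in N (left out, the last holds). Time passes only in rows, so rows that repeat a pose let the fingers close. It gives the time, the measured TCP pose, the force and the opening at its end, in the units of the state.
- get_obs(): the state, without advancing time (a new reading comes with each control period).
- read_camera(name): name is "side" or "top"; returns a dict with "pixels" (480x640x3 uint8, blue, green, red), "range_z" (480x640 float32, m along the optical axis (not along the pixel's ray), 0 where there is no reading), "camera_matrix" (3x3 intrinsics, pixels), "cam_to_world" (4x4, takes a point from camera to world coordinates). Camera axes: x right, y down, z forward; pixel columns grow to the right and rows downward; lengths in m; the calibration is good to about 2 mm. A picture is of the moment at which its call begins.
- hand_in(): hands the job in, once; it reports no verdict.
Trained networks look in the newest picture that a camera, given by its name, has taken for a name from the list of things; names that differ only in an ending like _2 or _b are one class to them, and where a whole thing is asked for, a point or a joint stands for the part that bears it (a point fixed in the world has none). Each returns a list of dicts, best first, with "conf" (0 to 1); they miss things now and then, are a little off and sometimes report something else, mostly with a low value. They report only what shows in the picture. A call takes as long as a camera call.
- spot_in(camera, label): "box" ([centre column, centre row, width, height] in pixels, round what is visible of it).
- cut_out(camera, label): "mask" (480x640 bool, what is visible of it) and "box" ([centre column, centre row, width, height] in pixels, round what is visible of it).
The state is a dict: "t": time; "q": joint angles; "joint_vel": joint speeds; "joint_torque": joint torques, N m; "eef_pos": TCP position; "tool_rot": TCP orientation; "contact_force": force on the tool from outside, world axes, zero at the start; "torque": the same for the moment, N m; "gripper_width": opening from 0.0 (shut) to 1.0 (fully open).
Only numpy, scipy, OpenCV 4.12 (cv2) and the standard library are available. Lean on these libraries where they do the work, as an engineer would, in place of code of your own. Each camera call takes 0.05 s, during which the arm holds its last target. There are 200 camera calls.

## Working session

There is one attempt and no reset: what is moved stays moved. The work goes in short steps, Python scripts to look and compute and a shell command to move; the robot and the scene stay as the last step left them, time stands still between calls to the robot, and variables do not carry over. Pictures are saved under pics/ and viewed, about 8 in all and at most 12, crops included, and the job is handed in when it is done.

```bash
mkdir -p pics; ls; cat > h.py <<'E'
import numpy as np, cv2
from station import *
def world(c,mask=None):
    K=c["camera_matrix"];T=c["cam_to_world"];z=c["range_z"]
    v,u=np.mgrid[:480,:640]
    P=np.stack([(u-K[0,2])/K[0,0]*z,(v-K[1,2])/K[1,1]*z,z],-1)
    W=P@T[:3,:3].T+T[:3,3]
    W[z==0]=np.nan
    return W
E
python3 - <<'E'
from h import *
o=get_obs();print(o['t'],o['eef_pos'],o['tool_rot'],o['gripper_width'])
im=[]
for n in("top","side"):
    c=read_camera(n);cv2.imwrite(f"pics/{n}0.png",c["pixels"]);W=world(c);np.savez(f"{n}0.npz",W=W,p=c["pixels"],K=c["camera_matrix"],T=c["cam_to_world"])
    print(n,c["cam_to_world"][:3,3])
    for l in("till","till_cover","till_drawer","coinbox_drawer"):
        for d in cut_out(n,l)[:3]:
            m=d["mask"];w=W[m];print(l,round(d["conf"],2),np.round(d["box"]),m.sum(),np.nanmedian(w,0).round(3),np.nanpercentile(w,[2,98],axis=0).round(3).tolist())
E
```

```text
pics
0.0 [ 0.15228619 -0.65698565  0.24929595] [-0.07969674 -0.70240336 -0.08103062  0.70264641] 1.0035536506826488
top [ 0.58920891 -0.0030995   0.70030917]
till_cover 0.61 [263. 272.  64.  51.] 2438 [0.574 0.092 0.104] [[0.542, 0.054, 0.1], [0.605, 0.129, 0.12]]
side [ 0.84841036 -0.29047901  0.57394455]
till 0.84 [391. 173. 200. 207.] 25460 [0.648 0.09  0.112] [[0.532, 0.005, 0.012], [0.747, 0.271, 0.116]]
till_cover 0.69 [338. 148.  60.  47.] 1780 [0.577 0.088 0.106] [[0.544, 0.049, 0.103], [0.61, 0.129, 0.121]]
```

View pics/top0.png

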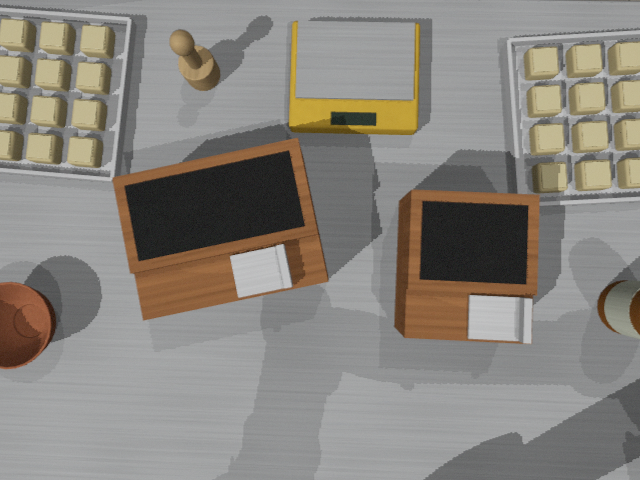

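```bash
python3 - <<'E'
from h import *
d=np.load("top0.npz");W=d["W"]
z=W[...,2]
m=(np.abs(z-.112)<.005)
n,l,s,c=cv2.connectedComponentsWithStats(m.astype(np.uint8))
for i in range(1,n):
    if s[i,4]>1500:
        w=W[l==i][:,:2].astype(np.float32);r=cv2.minAreaRect(w);print("top112",s[i],np.round(r[0],3),np.round(r[1],3),r[2],cv2.boxPoints(r).round(3).tolist())
m=(z>.08)&(z<.135)
n,l,s,c=cv2.connectedComponentsWithStats(m.astype(np.uint8))
for i in range(1,n):
    if s[i,4]>1500:
        w=W[l==i][:,:2].astype(np.float32);r=cv2.minAreaRect(w);print("box",s[i],np.round(r[0],3),np.round(r[1],3),r[2],cv2.boxPoints(r).round(3).tolist())
m=(z>.114)&(z<.135)
n,l,s,c=cv2.connectedComponentsWithStats(m.astype(np.uint8))
for i in range(1,n):
    if s[i,4]>80:
        w=W[l==i][:,:2].astype(np.float32);r=cv2.minAreaRect(w);print("hi",s[i],np.median(z[l==i]),np.round(r[0],3),np.round(r[1],3),r[2],cv2.boxPoints(r).round(3).tolist())
E
```

```text
top112 [  112   138   206   136 18732] [0.661 0.159] [0.135 0.261] 13.617704391479492 [[0.5649999976158142, 0.27000001072883606], [0.6259999871253967, 0.017000000923871994], [0.7570000290870667, 0.04800000041723251], [0.6959999799728394, 0.3019999861717224]]
top112 [  407   189   132   106 12939] [ 0.621 -0.191] [0.172 0.134] 89.07963562011719 [[0.5529999732971191, -0.2759999930858612], [0.6869999766349792, -0.27799999713897705], [0.6899999976158142, -0.10599999874830246], [0.5559999942779541, -0.10400000214576721]]
box [  112   138   216   182 27910] [0.629 0.152] [0.201 0.261] 13.630352973937988 [[0.5009999871253967, 0.2549999952316284], [0.5619999766349792, 0.0010000000474974513], [0.7570000290870667, 0.04800000041723251], [0.6959999799728394, 0.3019999861717224]]
box [  402   189   137   155 19545] [ 0.588 -0.191] [0.172 0.2  ] 89.07963562011719 [[0.4869999885559082, -0.2750000059604645], [0.6869999766349792, -0.27799999713897705], [0.6899999976158142, -0.10599999874830246], [0.49000000953674316, -0.10300000011920929]]
hi [169  30  21  21 301] 0.11813360118282246 [0.887 0.215] [0.026 0.027] 36.809242248535156 [[0.8679999709129333, 0.21699999272823334], [0.8840000033378601, 0.19599999487400055], [0.9049999713897705, 0.21199999749660492], [0.8889999985694885, 0.2329999953508377]]
hi [276 244  16  44 346] 0.11901066978845615 [0.582 0.06 ] [0.058 0.01 ] 13.370865821838379 [[0.5519999861717224, 0.05900000035762787], [0.5550000071525574, 0.04899999871850014], [0.6110000014305115, 0.06199999898672104], [0.609000027179718, 0.07199999690055847]]
hi [521 298  11  46 425] 0.11892414634815263 [ 0.52  -0.259] [0.011 0.058] 88.98304748535156 [[0.4909999966621399, -0.2639999985694885], [0.5490000247955322, -0.26499998569488525], [0.550000011920929, -0.2540000081062317], [0.4909999966621399, -0.2529999911785126]]
```

The top view shows the wide till at left, with its bare cover lip at about pixel (283,267). The narrow coin box is at right, with its lip at about (526,321). The till centre is at (0.629,0.152) with yaw 13.6°. The lip centre is at till (-67,-78) mm, so the cover is at about 0 and agrees with the text.

```bash
python3 - <<'E'
from h import *
from scipy.spatial.transform import Rotation as R
o=get_obs();q=o['tool_rot'];M=R.from_quat([q[1],q[2],q[3],q[0]]).as_matrix();print(M.round(3))
print(tcp_to_tips() if callable(tcp_to_tips) else tcp_to_tips)
y=M[:,1];print("jaw dir deg",np.degrees(np.arctan2(y[1],y[0])))
p=np.array(o['eef_pos'])
a=np.radians(13.6);e=np.array([[np.cos(a),-np.sin(a)],[np.sin(a),np.cos(a)]])
for n,l in dict(app=(-.067,-.112),end=(-.067,-.02),well=(-.067,-.045)).items():
    w=np.array([.629,.152])+e@l;print(n,w,w-p[:2])
d=np.load("top0.npz");W=d["W"];print("maxz near path",np.nanmax(W[200:,330:,2]))
d=np.load("side0.npz");W=d["W"];w=W[(W[...,2]>.116)&(W[...,2]<.13)&(abs(W[...,0]-.58)<.06)&(abs(W[...,1]-.06)<.04)];print("side lip",np.median(w,0),np.percentile(w,[2,98],axis=0))
E
```

```text
[[ 0.     0.226 -0.974]
 [ 0.    -0.974 -0.226]
 [-1.    -0.    -0.   ]]
0.019
jaw dir deg -76.95094164838204
app [0.59021453 0.02738585] [0.43778207 0.68493875]
end [0.56858146 0.11680626] [0.416149   0.77435916]
well [0.57446001 0.09250723] [0.42202755 0.75006014]
maxz near path 0.122035934346726
side lip [0.58340161 0.05847521 0.12042179] [[0.55537445 0.04908993 0.11615179]
 [0.62827587 0.0695986  0.12210564]]
```

```bash
python3 -m jog '[{"gripper":1,"dx":0.025,"dy":0.04},{"gripper":1,"dx":0.05,"dy":0.08},{"gripper":1,"dx":0.075,"dy":0.12},{"gripper":1,"dx":0.1,"dy":0.16},{"gripper":1,"dx":0.125,"dy":0.2},{"gripper":1,"dx":0.15,"dy":0.24},{"gripper":1,"dx":0.175,"dy":0.28},{"gripper":1,"dx":0.2,"dy":0.32},{"gripper":1,"dx":0.225,"dy":0.36},{"gripper":1,"dx":0.25,"dy":0.4}]' 40
python3 -m jog '[{"gripper":1,"dx":0.023,"dy":0.035},{"gripper":1,"dx":0.046,"dy":0.07},{"gripper":1,"dx":0.07,"dy":0.105},{"gripper":1,"dx":0.093,"dy":0.14},{"gripper":1,"dx":0.117,"dy":0.175},{"gripper":1,"dx":0.14,"dy":0.21},{"gripper":1,"dx":0.164,"dy":0.245},{"gripper":1,"dx":0.188,"dy":0.285},{"gripper":1,"dx":0.188,"dy":0.285}]'
python3 - <<'E'
from h import *
o=get_obs();print(o['t'],o['eef_pos'],o['tool_rot'],o['gripper_width'],o['contact_force'])
c=read_camera("side");cv2.imwrite("pics/side1.png",c["pixels"])
E
```

```text
0.5 [ 0.15243246 -0.6575529   0.25027004] [ 0.08032535  0.70253509  0.08036971 -0.70251904] 1.003228737386817 [ 0.97580058 -0.04222359  0.1663115 ]$[0]: bad value
$[0]: bad value
```

```bash
python3 -m jog '[{"gripper":1.0,"dx":0.025,"dy":0.04,"dz":0.0,"rx":0,"ry":0,"rz":0}]' 40; python3 -m jog '[{"gripper":0.99,"dx":0.025,"dy":0.04,"dz":0.0,"rx":0,"ry":0,"rz":0}]' 40
```

```text
t: 0.65
eef_pos: [0.1724, -0.6213, 0.25]
tool_rot: [-0.078, -0.702, -0.076, 0.704]
contact_force: [0.5, -0.1, -0.2]
gripper_width: 0.861
t: 0.75
eef_pos: [0.2019, -0.5774, 0.25]
tool_rot: [-0.079, -0.703, -0.079, 0.703]
contact_force: [0.7, 0.8, -0.1]
gripper_width: 0.691
```

```bash
python3 -m jog '[{"gripper":1.0,"dx":0.025,"dy":0.04,"dz":0,"rx":0,"ry":0,"rz":0},{"gripper":1.0,"dx":0.05,"dy":0.08,"dz":0,"rx":0,"ry":0,"rz":0},{"gripper":1.0,"dx":0.075,"dy":0.12,"dz":0,"rx":0,"ry":0,"rz":0},{"gripper":1.0,"dx":0.1,"dy":0.16,"dz":0,"rx":0,"ry":0,"rz":0},{"gripper":1.0,"dx":0.125,"dy":0.2,"dz":0,"rx":0,"ry":0,"rz":0},{"gripper":1.0,"dx":0.15,"dy":0.24,"dz":0,"rx":0,"ry":0,"rz":0},{"gripper":1.0,"dx":0.175,"dy":0.28,"dz":0,"rx":0,"ry":0,"rz":0},{"gripper":1.0,"dx":0.2,"dy":0.32,"dz":0,"rx":0,"ry":0,"rz":0},{"gripper":1.0,"dx":0.225,"dy":0.36,"dz":0,"rx":0,"ry":0,"rz":0},{"gripper":1.0,"dx":0.25,"dy":0.4,"dz":0,"rx":0,"ry":0,"rz":0}]' 40
python3 -m jog '[{"gripper":1.0,"dx":0.025,"dy":0.04,"dz":0,"rx":0,"ry":0,"rz":0},{"gripper":1.0,"dx":0.05,"dy":0.08,"dz":0,"rx":0,"ry":0,"rz":0},{"gripper":1.0,"dx":0.075,"dy":0.115,"dz":0,"rx":0,"ry":0,"rz":0},{"gripper":1.0,"dx":0.1,"dy":0.15,"dz":0,"rx":0,"ry":0,"rz":0},{"gripper":1.0,"dx":0.12,"dy":0.18,"dz":0,"rx":0,"ry":0,"rz":0},{"gripper":1.0,"dx":0.138,"dy":0.204,"dz":-0.03,"rx":0,"ry":0,"rz":0},{"gripper":1.0,"dx":0.138,"dy":0.204,"dz":-0.07,"rx":0,"ry":0,"rz":0},{"gripper":1.0,"dx":0.138,"dy":0.204,"dz":-0.1,"rx":0,"ry":0,"rz":0},{"gripper":1.0,"dx":0.138,"dy":0.204,"dz":-0.1,"rx":0,"ry":0,"rz":0}]' 40
python3 - <<'E'
from h import *
o=get_obs();print(o['t'],o['eef_pos'],o['tool_rot'],o['gripper_width'],o['contact_force'])
c=read_camera("side");cv2.imwrite("pics/side1.png",c["pixels"])
E
```

```text
t: 1.75
eef_pos: [0.4532, -0.176, 0.2507]
tool_rot: [0.08, 0.703, 0.08, -0.702]
contact_force: [0.8, 0.1, 0.2]
gripper_width: 0.004
t: 2.65
eef_pos: [0.5875, 0.0261, 0.1462]
tool_rot: [-0.081, -0.7, -0.081, 0.705]
contact_force: [-0.2, -0.6, -0.3]
gripper_width: 0.001
2.65 [0.5875111  0.02607727 0.14620046] [-0.08050742 -0.69962865 -0.08060183  0.70536633] 0.0008278332213921139 [-0.18560792 -0.5978687  -0.25852848]
```

View pics/side1.png

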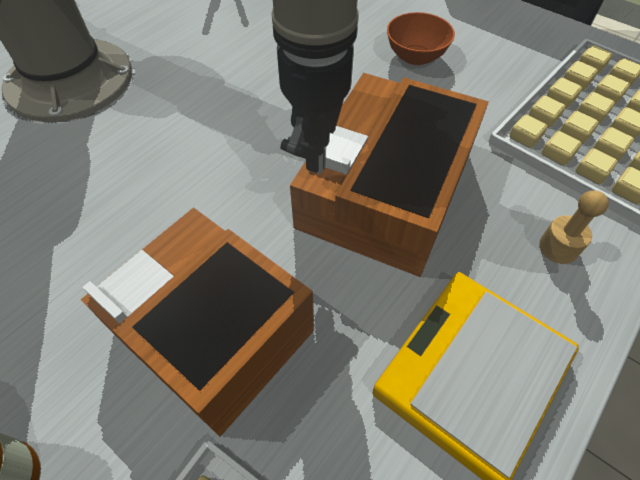

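The side view shows the shut fingers at about (315,160), above the ledge on the -y side of the lip. Next I lower gently to beside the lip.

```bash
python3 -m jog '[{"gripper":1.0,"dx":0.001,"dy":0,"dz":-0.008,"rx":0,"ry":0,"rz":0},{"gripper":1.0,"dx":0.001,"dy":0,"dz":-0.016,"rx":0,"ry":0,"rz":0},{"gripper":1.0,"dx":0.001,"dy":0,"dz":-0.022,"rx":0,"ry":0,"rz":0},{"gripper":1.0,"dx":0.001,"dy":0,"dz":-0.022,"rx":0,"ry":0,"rz":0},{"gripper":1.0,"dx":0.001,"dy":0,"dz":-0.022,"rx":0,"ry":0,"rz":0}]' 40
python3 - <<'E'
from h import *
o=get_obs();print(o['eef_pos'],o['contact_force'])
c=read_camera("side");p=c["pixels"][90:240,240:440];cv2.imwrite("pics/side2.png",cv2.resize(p,None,fx=4,fy=4))
E
```

```text
t: 3.2
eef_pos: [0.5916, 0.0264, 0.1286]
tool_rot: [0.08, 0.703, 0.08, -0.702]
contact_force: [0.0, 0.3, -0.3]
gripper_width: -0.004
[0.59156389 0.02637245 0.12858442] [ 0.00598865  0.32224549 -0.27745677]
```

View pics/side2.png

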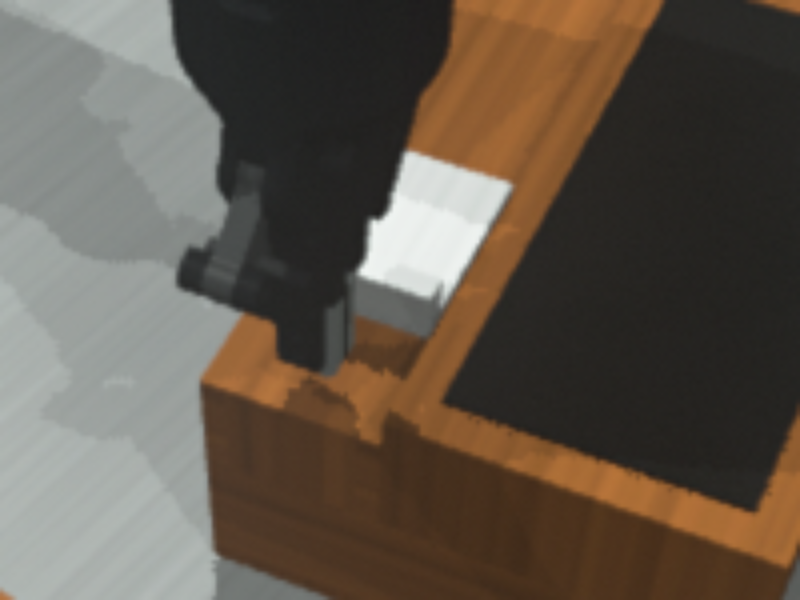

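The crop shows the fingertips on the ledge side of the lip at about (320,370), and a finger link sticking out at about (190,270). I'll check its clearance with depth before pushing.

```bash
python3 - <<'E'
from h import *
a=np.radians(13.6);e=np.array([[np.cos(a),-np.sin(a)],[np.sin(a),np.cos(a)]])
for n in("side","top"):
    c=read_camera(n);W=world(c);L=(W[...,:2]-[.629,.152])@e;z=W[...,2]
    for lo in np.arange(.104,.20,.008):
        m=(z>lo)&(z<lo+.008)&(c["pixels"].max(-1)<110)&(L[...,0]>-.15)&(L[...,0]<.0)&(L[...,1]>-.2)&(L[...,1]<-.03)&~((L[...,0]>-.036)&(z<.116))
        if m.sum()>3:print(n,lo.round(3),m.sum(),(np.percentile(L[m],[3,97],axis=0)*1000).round().tolist())
E
```

```text
side 0.104 86 [[-64.0, -85.0], [-38.0, -77.0]]
side 0.112 107 [[-67.0, -126.0], [-6.0, -81.0]]
side 0.12 79 [[-73.0, -128.0], [-55.0, -109.0]]
side 0.128 84 [[-73.0, -128.0], [-55.0, -110.0]]
side 0.136 46 [[-61.0, -127.0], [-55.0, -109.0]]
side 0.144 20 [[-59.0, -126.0], [-54.0, -108.0]]
side 0.152 70 [[-72.0, -142.0], [-52.0, -94.0]]
side 0.16 146 [[-73.0, -146.0], [-53.0, -84.0]]
side 0.168 100 [[-73.0, -155.0], [-50.0, -74.0]]
side 0.176 183 [[-70.0, -160.0], [-49.0, -69.0]]
side 0.184 136 [[-57.0, -166.0], [-48.0, -72.0]]
side 0.192 230 [[-77.0, -176.0], [-49.0, -103.0]]
side 0.2 389 [[-77.0, -175.0], [-47.0, -105.0]]
```

Links start about 44 mm above the tips, so they clear. Next I lower 4 mm more and push along till +y.

```bash
python3 -m jog '[{"gripper":1.0,"dx":-0.001,"dy":0.001,"dz":-0.003,"rx":0,"ry":0,"rz":0},{"gripper":1.0,"dx":-0.003,"dy":0.01,"dz":-0.003,"rx":0,"ry":0,"rz":0},{"gripper":1.0,"dx":-0.005,"dy":0.02,"dz":-0.003,"rx":0,"ry":0,"rz":0},{"gripper":1.0,"dx":-0.0075,"dy":0.03,"dz":-0.003,"rx":0,"ry":0,"rz":0},{"gripper":1.0,"dx":-0.01,"dy":0.04,"dz":-0.003,"rx":0,"ry":0,"rz":0},{"gripper":1.0,"dx":-0.0125,"dy":0.05,"dz":-0.003,"rx":0,"ry":0,"rz":0},{"gripper":1.0,"dx":-0.015,"dy":0.06,"dz":-0.003,"rx":0,"ry":0,"rz":0},{"gripper":1.0,"dx":-0.0175,"dy":0.07,"dz":-0.003,"rx":0,"ry":0,"rz":0},{"gripper":1.0,"dx":-0.02,"dy":0.08,"dz":-0.003,"rx":0,"ry":0,"rz":0},{"gripper":1.0,"dx":-0.02,"dy":0.08,"dz":-0.003,"rx":0,"ry":0,"rz":0}]' 40
```

```text
t: 4.35
eef_pos: [0.571, 0.1091, 0.1255]
tool_rot: [0.081, 0.703, 0.082, -0.702]
contact_force: [0.1, 0.1, -0.1]
gripper_width: -0.004
```

```bash
python3 -m jog '[{"gripper":1.0,"dx":-0.001,"dy":0.003,"dz":0,"rx":0,"ry":0,"rz":0},{"gripper":1.0,"dx":-0.001,"dy":0.005,"dz":0,"rx":0,"ry":0,"rz":0},{"gripper":1.0,"dx":-0.001,"dy":0.005,"dz":0,"rx":0,"ry":0,"rz":0}]' 40
```

```text
t: 4.65
eef_pos: [0.5705, 0.1114, 0.1254]
tool_rot: [0.08, 0.703, 0.08, -0.703]
contact_force: [-0.5, 1.4, 0.5]
gripper_width: -0.002
```

```bash
python3 -m jog '[{"gripper":1.0,"dx":-0.001,"dy":0.003,"dz":0,"rx":0,"ry":0,"rz":0},{"gripper":1.0,"dx":-0.001,"dy":0.005,"dz":0,"rx":0,"ry":0,"rz":0},{"gripper":1.0,"dx":-0.001,"dy":0.005,"dz":0,"rx":0,"ry":0,"rz":0}]' 40
python3 -m jog '[{"gripper":1.0,"dx":-0.0005,"dy":0.002,"dz":0,"rx":0,"ry":0,"rz":0},{"gripper":1.0,"dx":-0.0005,"dy":0.002,"dz":0,"rx":0,"ry":0,"rz":0}]' 40
python3 - <<'E'
from h import *
a=np.radians(13.6);e=np.array([[np.cos(a),-np.sin(a)],[np.sin(a),np.cos(a)]])
print((np.array(get_obs()['eef_pos'])[:2]-[.629,.152])@e)
c=read_camera("side");p=c["pixels"][60:260,270:500];cv2.imwrite("pics/side3.png",cv2.resize(p,None,fx=3,fy=3))
W=world(c);L=(W[...,:2]-[.629,.152])@e;z=W[...,2];m=(z>.117)&(z<.125)&(c["pixels"].min(-1)>150)&(abs(L[...,0]+.067)<.04)&(abs(L[...,1])<.1);print(m.sum(),np.percentile(L[m],[3,97],axis=0))
E
```

```text
t: 4.95
eef_pos: [0.5696, 0.1153, 0.1254]
tool_rot: [-0.081, -0.702, -0.08, 0.703]
contact_force: [0.0, -4.4, 1.7]
gripper_width: 0.003
t: 5.15
eef_pos: [0.5695, 0.1155, 0.1254]
tool_rot: [-0.081, -0.703, -0.078, 0.703]
contact_force: [0.4, -8.7, 1.7]
gripper_width: -0.006
[-0.0663936 -0.0214837]
79 [[-0.0593323  -0.00880152]
 [-0.03910141  0.00128914]]
```

View pics/side3.png

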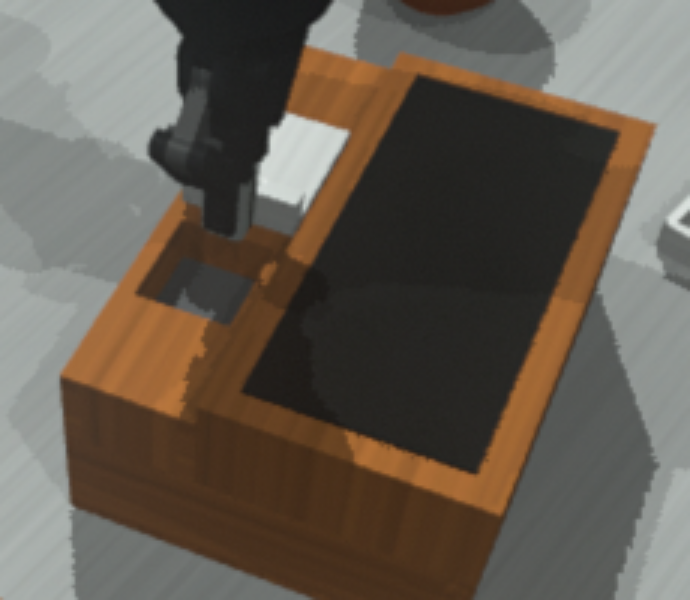

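The picture shows the cover at its stop and the well open, with the plate at about (205,285). The -8.7 N reaction and TCP y of -21.5 mm agree with the stop. Next I back off and press, then check the force.

```bash
python3 -m jog '[{"gripper":1.0,"dx":0.003,"dy":-0.014,"dz":0.005,"rx":0,"ry":0,"rz":0},{"gripper":1.0,"dx":0.007,"dy":-0.031,"dz":0.005,"rx":0,"ry":0,"rz":0},{"gripper":1.0,"dx":0.007,"dy":-0.031,"dz":0.005,"rx":0,"ry":0,"rz":0},{"gripper":1.0,"dx":0.007,"dy":-0.031,"dz":-0.005,"rx":0,"ry":0,"rz":0},{"gripper":1.0,"dx":0.007,"dy":-0.031,"dz":-0.015,"rx":0,"ry":0,"rz":0},{"gripper":1.0,"dx":0.007,"dy":-0.031,"dz":-0.023,"rx":0,"ry":0,"rz":0},{"gripper":1.0,"dx":0.007,"dy":-0.031,"dz":-0.023,"rx":0,"ry":0,"rz":0}]' 40
python3 - <<'E'
from h import *
a=np.radians(13.6);e=np.array([[np.cos(a),-np.sin(a)],[np.sin(a),np.cos(a)]])
print((np.array(get_obs()['eef_pos'])[:2]-[.629,.152])@e)
E
```

```text
t: 5.9
eef_pos: [0.5745, 0.088, 0.1004]
tool_rot: [-0.081, -0.701, -0.081, 0.704]
contact_force: [0.6, -0.0, 0.4]
gripper_width: -0.005
[-0.06798479 -0.0494045 ]
```

```bash
python3 -m jog '[{"gripper":1.0,"dx":0,"dy":0,"dz":-0.005,"rx":0,"ry":0,"rz":0},{"gripper":1.0,"dx":0,"dy":0,"dz":-0.01,"rx":0,"ry":0,"rz":0},{"gripper":1.0,"dx":0,"dy":0,"dz":-0.014,"rx":0,"ry":0,"rz":0},{"gripper":1.0,"dx":0,"dy":0,"dz":-0.016,"rx":0,"ry":0,"rz":0},{"gripper":1.0,"dx":0,"dy":0,"dz":-0.016,"rx":0,"ry":0,"rz":0},{"gripper":1.0,"dx":0,"dy":0,"dz":-0.016,"rx":0,"ry":0,"rz":0}]' 40
python3 - <<'E'
from h import *
c=read_camera("side");p=c["pixels"][60:260,230:490];cv2.imwrite("pics/side4.png",cv2.resize(p,None,fx=3,fy=3))
E
```

```text
t: 6.5
eef_pos: [0.5762, 0.0879, 0.0866]
tool_rot: [0.08, 0.703, 0.081, -0.702]
contact_force: [-1.6, 1.6, 4.3]
gripper_width: 0.007
```

View pics/side4.png

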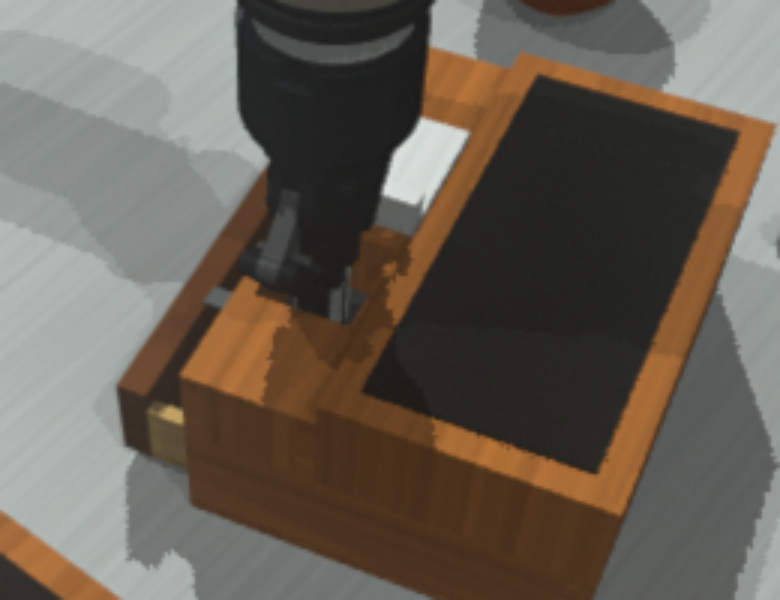

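The drawer has sprung out, with its front at about (150,410), and the cover is still aside. Next I go straight up, clear, and check.

```bash
python3 -m jog '[{"gripper":1.0,"dx":0,"dy":0,"dz":0.015,"rx":0,"ry":0,"rz":0},{"gripper":1.0,"dx":0,"dy":0,"dz":0.035,"rx":0,"ry":0,"rz":0},{"gripper":1.0,"dx":0,"dy":0,"dz":0.06,"rx":0,"ry":0,"rz":0},{"gripper":1.0,"dx":0,"dy":0,"dz":0.1,"rx":0,"ry":0,"rz":0},{"gripper":1.0,"dx":0,"dy":0,"dz":0.14,"rx":0,"ry":0,"rz":0},{"gripper":1.0,"dx":0,"dy":-0.04,"dz":0.16,"rx":0,"ry":0,"rz":0},{"gripper":1.0,"dx":0,"dy":-0.08,"dz":0.17,"rx":0,"ry":0,"rz":0},{"gripper":1.0,"dx":0,"dy":-0.12,"dz":0.17,"rx":0,"ry":0,"rz":0},{"gripper":1.0,"dx":0,"dy":-0.12,"dz":0.17,"rx":0,"ry":0,"rz":0},{"gripper":1.0,"dx":0,"dy":-0.12,"dz":0.17,"rx":0,"ry":0,"rz":0}]' 40
python3 - <<'E'
from h import *
a=np.radians(13.6);e=np.array([[np.cos(a),-np.sin(a)],[np.sin(a),np.cos(a)]])
c=read_camera("top");cv2.imwrite("pics/top5.png",c["pixels"])
for n in("top","side"):
    c=read_camera(n);W=world(c);L=(W[...,:2]-[.629,.152])@e;z=W[...,2]
    m=(z>.116)&(z<.124)&(c["pixels"].min(-1)>120)&(abs(L[...,0]+.067)<.035)&(abs(L[...,1])<.1)
    f=(z>.03)&(z<.098)&(L[...,0]>-.19)&(L[...,0]<-.102)&(abs(L[...,1])<.13)
    print(n,m.sum(),f.sum(),"lip",np.percentile(L[m],[3,97],axis=0).round(3).tolist() if m.any() else 0,"drawer minx",np.percentile(L[f][:,0],1) if f.any() else 0)
    w=W[(z>.03)&(z<.2)&(abs(W[...,1]+.19)<.1)&(W[...,0]<.56)&(W[...,0]>.38)];print("coinbox minx",np.percentile(w[:,0],1) if len(w) else 0)
E
```

```text
t: 7.55
eef_pos: [0.5755, -0.0343, 0.2568]
tool_rot: [-0.079, -0.703, -0.079, 0.703]
contact_force: [0.1, 0.6, -0.0]
gripper_width: 0.001
top 345 1424 lip [[-0.095, -0.008], [-0.041, 0.002]] drawer minx -0.16026506558039574
coinbox minx 0
side 230 2432 lip [[-0.095, -0.009], [-0.04, 0.001]] drawer minx -0.16005327609369194
coinbox minx 0.4905238069499869
```

View pics/top5.png

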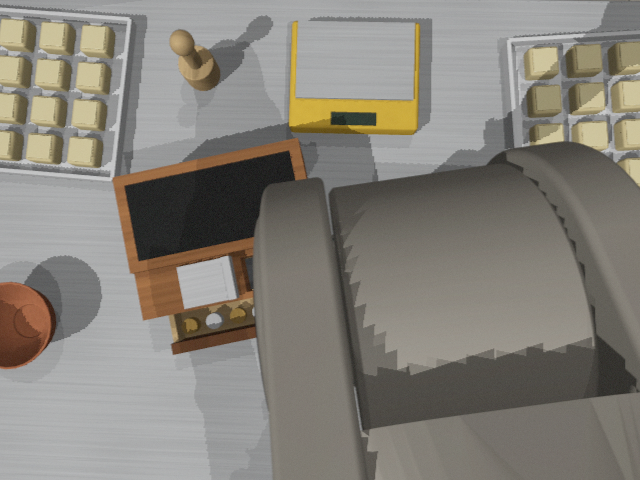

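The drawer is fully out at 60 mm, around (210,325). The lip's outer face is at till y ≈ -8 mm, at its stop, and the coin box front is unmoved at x = 0.490. The arm is clear, so I'm handing in.

```bash
python3 -c "
from station import *
print(hand_in())"
```

```text
the job is handed in; nothing more can be done
None
```

The till drawer is open, and I handed the job in at about 7.6 s of robot time. I pushed the till's cover by its lip to the stop, then pressed the catch plate in the well with the shut fingers. The drawer sprang out and I moved the arm clear.

**Last checks:**
- **Drawer:** both cameras put it 60 mm out, which is fully open.
- **Cover:** it is at its stop to within about 1–2 mm. The lip's outer face measured -8 mm (top camera) and -9 mm (side camera) in till y, against the nominal -7 mm. The push also met about 9 N there, as expected at a stop.
- **Coin box:** its front is unmoved at x ≈ 0.490. This was seen in the side view only, because the arm blocked the top camera.
- **Forces:** the highest wrist reading was about 9 N, and about 0.6 N after the retreat.

My first two move calls were refused as "bad value" because the rows left out some keys. They only cost time; the arm did not move.

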